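Check that a walker's brake lever stops short of the bar

ROBOT

A 6-joint arm with a two-finger parallel gripper is mounted at the origin on a cart in front of the work surface, level with it; the furniture and walls round the work are solid. World frame = base frame: x ahead of the robot, y to its left, z up, the work surface at z = 0. Lengths are in m, angles in rad, forces in N, time in s.
With the tool pointing down it reaches from about 0.325 to 0.775 m from the base axis. Payload 5.5 kg.
Tool frame: the origin (TCP) lies midway between the tips of the shut fingers; the grasp point (between the pads) lies 19 mm behind it; z points along the fingers, y is the line along which they close (so a half turn about z gives the same grasp; the last joint's range is limited). The gripper opens to 85 mm and grips with 20 to 120 N. Pads are 22 mm wide; open, the fingers measure 114 mm over their backs; the gripper's body (76 mm by 85 mm) begins 54 mm behind the grasp point. The pads swing forward as they close: fully open they stand 13 mm farther back than shut.
Start: joints at [1.043, 0.091, 1.231, -0, 1.82, -0.057], TCP at [0.272, 0.535, 0.231] pointing down, gripper open.
Joint ranges: [-2.87, 2.87], [-0.86, 2.18], [0.17, 2.46], [-1.51, 4.65], [0.06, 2.69], [-2.65, 2.65]. Speed limits (rad/s): [2.57, 2.57, 3.01, 3.14, 3.14, 3.14].

INTERFACE

Orientations are given as a unit quaternion [w, x, y, z].
In Python, from bench import * gives the robot as it stands.
- The arm moves only by the shell command python3 -m creep 'ROWS'. ROWS is JSON, a list of rows, each a list of 3 entries, a list of its own where there are three numbers: the turn, a rotation vector about the tool's x, y, z in degrees, then the shift along the tool's x, y, z in mm, then the opening, from 0 (shut) to 1 (fully open). In form: [[[ax, ay, az], [tx, ty, tz], claw], ...]. A call has 1 to 12 rows; each row shifts and turns the commanded pose from where the row before left it, along the tool's axes as they then stand; what a row does not reach is not made up. A row lasts 1/12 s, in which the tool goes at most 41.7 mm and 7.16 degrees, less where a joint would pass 70% of its speed; a pose out of reach is approached as far as the arm can. A call with a gripper value outside its range is refused whole. The fingers move at their own pace and stop on an object; the grip force is fixed at half the most. Time passes only in rows, so rows that do not move let the fingers close. It gives the time, the measured TCP pose, the force, the opening and the grip force at its end, in the units of the state.
- read_state(): the state, without advancing time (a new reading comes with each control period).
- snapshot(name): name is "side" or "top" or "wrist"; returns a dict with "img" (480x640x3 uint8, red, green, blue), "camera_matrix" (3x3 intrinsics, pixels), "extrinsics" (4x4, takes a point from world to camera coordinates). Camera axes: x right, y down, z forward; pixel columns grow to the right and rows downward; lengths in m; the calibration is good to about 2 mm. A picture is of the moment at which its call begins. There is no depth.
- close_job(): hands the job in; it is judged then, once.
The state is a dict: "t": time; "joint_pos": joint angles; "dq": joint speeds; "joint_torque": joint torques, N m; "tool_pos": TCP position; "ee_rot": TCP orientation; "force": force on the tool from outside, world axes, zero at the start; "moment": the same for the moment, N m; "gripper_width": opening from 0.0 (shut) to 1.0 (fully open); "grip_force": force on a finger pad.
Only numpy, scipy, OpenCV 4.12 (cv2) and the standard library are available. Lean on these libraries where they do the work, as an engineer would, in place of code of your own. Each camera call takes 0.05 s, during which the arm holds its last target. There are 200 camera calls.

TASK

Test the brake lever on the handlebar clamped in the stand: with the outside of the fingers, press the lever in towards the bar until it comes up against its stop and keep it there for about a second, let it spring right back out, then press it in to its stop a second time and finish while still holding it there, so that the gap to the bar can be seen. Press only on the lever's outer side and do not force it; do not grip or hook the lever, do not touch the bar or its grip, and leave the loose things round the stand where they are.

Things in the scene. Friction and masses are not known exactly. Their poses are not given: they have to be found in the camera images.
- stand: Fixed bench stand, plywood foot 110x250x16 mm with two steel columns that carry a straight handlebar end along the stand's y axis, centre line 120 mm above the table. Origin: centre of the foot's underside, straight below the bar. The brake lever is on the bar's -x side, which faces the robot (the stand is turned up to 0.6 rad either way). Nothing rises over 20 mm above the bar's centre line.
- bar: Handlebar end fixed on the stand, same origin and axes: tube 240 mm long, black rubber grip (31 mm thick, end flanges 37 mm) from y = -126 to +11 mm, black clamp collar (34 mm) at y = +55 mm that holds the lever's pin. Not to be touched.
- grip_mid (a point): Point on the bar's centre line in the middle of the rubber grip's length (stand x = 0, y = -55 mm, 120 mm above the table).
- lever_face (a point): The place to press: middle of the outer face of the blade, 95 mm from the hinge pin, 120 mm above the table; moves with the lever, about 28 mm from rest to stop. Its axes: y along the blade towards the pin, x square to the blade towards the bar, z up.
- blue_spool: Loose bystander: upright blue thread spool, 31 mm across, 56 mm high, behind the bar; origin at its underside.
- glue: Loose bystander: upright glue stick with a green cap, 24 mm across, 86 mm high, behind the bar; origin at its underside.
- rubber_eraser: Loose bystander: eraser in a blue sleeve lying on the table, 18 x 42 x 12 mm, on the lever's side of the stand near the hinge end; origin at its underside.
- lever_angle (a joint): Lever angle, rad: 0 = sprung fully out, grows as it is pressed towards the bar, 0.30 = against its stop, where about 22 mm of gap to the grip remain. Upright hinge pin at stand x = -36, y = +55 mm. The return spring needs about 2 N to start and 5 N to reach the stop, pushed 95 mm from the pin; at the stop the lever is rigid.
- brake_lever: The brake lever's straight aluminium blade, 11 mm thick with the black strip on its inner side (not to be touched), 18 mm high, from the hinge pin (its origin, 120 mm above the table) to a rounded end 130 mm away. Same axes as lever_face. At rest it stands 0.38 rad off the bar's direction with its free end away from the bar, at the stop 0.08 rad.

How it is judged:
By the outcome, as a careful person would: the job done as asked, in the order asked, and still so for the second after the job is handed in, while the arm keeps its last pose, push and grip.
It also fails if it takes over 32 s, if anything falls off the work surface, if the arm or the gripper's body presses on something with over 40 N, if the wrist force passes 120 N, or if a joint passes its speed limit or range.

## Working session

There is one attempt and no reset: what is moved stays moved. The work goes in short steps, Python scripts to look and compute and a shell command to move; the robot and the scene stay as the last step left them, time stands still between calls to the robot, and variables do not carry over. Pictures are saved under pics/ and viewed, at most 10 in all, crops included, and the job is handed in when it is done.

```bash
mkdir -p pics; python3 - <<'E'
from bench import *
import cv2,json,numpy as np
for n in("top","side"):
    s=snapshot(n); cv2.imwrite(f"pics/{n}0.png",s["img"][:,:,::-1])
    np.savez(f"pics/{n}0.npz",K=s["camera_matrix"],E=s["extrinsics"])
    print(n,s["camera_matrix"],s["extrinsics"])
st=read_state();print(st)
E
```

```text
top [[570.65744727   0.         327.25885892]
 [  0.         570.65744727 238.09990908]
 [  0.           0.           1.        ]] [[-0.00308299 -0.99998246  0.00505652  0.35283043]
 [-0.97106534  0.00178628 -0.23880726  0.5795686 ]
 [ 0.23879404 -0.00564646 -0.97105382  0.82356692]
 [ 0.          0.          0.          1.        ]]
side [[564.56892021   0.         322.91861703]
 [  0.         564.56892021 245.81808535]
 [  0.           0.           1.        ]] [[ 0.91528254 -0.40242748  0.01760686 -0.38265862]
 [-0.203075   -0.49874079 -0.84262576  0.38078797]
 [ 0.34787702  0.76766513 -0.53821169  0.44921038]
 [ 0.          0.          0.          1.        ]]
{'t': 0.1, 'joint_pos': array([ 1.04334100e+00,  9.18206084e-02,  1.23179114e+00, -1.67524231e-05,
        1.81978456e+00, -5.67070341e-02]), 'dq': array([-0.00081668, -0.00127447, -0.00422793, -0.00115972, -0.00057763,
       -0.0008445 ]), 'joint_torque': array([ 2.56919171e-03, -4.60213280e+01, -4.19222367e+01,  3.49984191e-06,
        1.05316212e-02, -2.30171253e-05]), 'tool_pos': array([0.27201497, 0.5345137 , 0.23022726]), 'ee_rot': array([-2.51901716e-04,  2.33208739e-01,  9.72426280e-01, -8.65970384e-04]), 'force': array([-0.84317865, -0.16404913,  0.67171274]), 'moment': array([-0.02910111, -0.02159161, -0.02673304]), 'grip_force': 0.0, 'gripper_width': 1.0014190863660697}
```

View pics/top0.png

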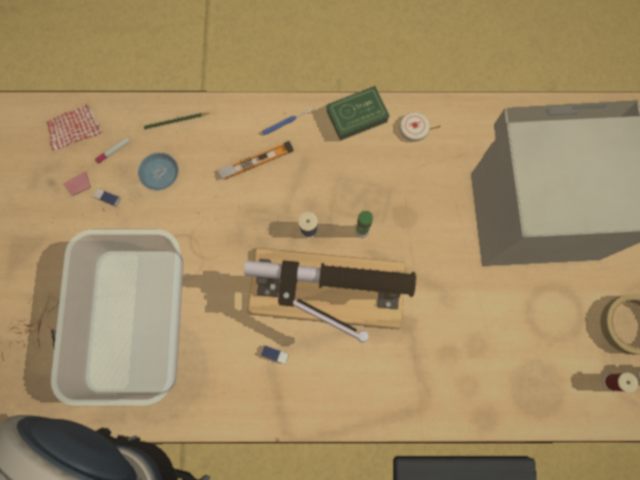

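View pics/side0.png

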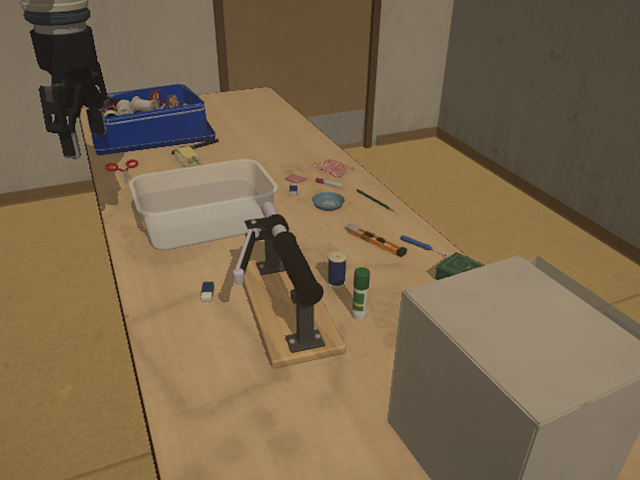

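The top view shows the bar from (248,269) to (414,285), the lever from (296,302) to its ball end at (364,337), the eraser at (273,354), and the spool and glue behind the bar. Next I'll enlarge both views and back-project.

```bash
cat > h.py <<'E'
import numpy as np
def bp(n,u,v,z):
    d=np.load(f"pics/{n}0.npz");E=d["E"];R=E[:3,:3];c=-R.T@E[:3,3]
    r=R.T@np.linalg.inv(d["K"])@[u,v,1];return c+r*(z-c[2])/r[2]
def pj(n,p):
    d=np.load(f"pics/{n}0.npz");q=d["K"]@(d["E"]@np.append(p,1))[:3];return q[:2]/q[2]
E
python3 - <<'E'
from h import *
import cv2
a=cv2.imread("pics/top0.png")[245:350,240:420];b=cv2.imread("pics/side0.png")[190:365,200:350]
cv2.imwrite("pics/c1.png",np.hstack([cv2.resize(a,None,fx=4,fy=4,interpolation=2)]))
for nm,u,v,z in[("tubeL",247,268,.12),("gripR",414,285,.12),("pin",288,297,.13),("tip",364,337,.125),("eraser",273,354,.012)]:
    print(nm,bp("top",u,v,z).round(4))
L=bp("top",247,268,.12);G=bp("top",414,285,.12);print(np.linalg.norm(L-G))
for nm,u,v,z in[("tip",239,277,.12),("gripend",313,292,.12),("tubeL",268,208,.12)]:print("side",nm,bp("side",u,v,z).round(4))
E
```

```text
tubeL [0.5234 0.4685 0.12  ]
gripR [0.4979 0.2266 0.12  ]
pin [0.4796 0.4077 0.13  ]
tip [0.4236 0.3005 0.125 ]
eraser [0.4052 0.4378 0.012 ]
0.24326364943157744
side tip [0.4248 0.3031 0.12  ]
side gripend [0.5045 0.234  0.12  ]
side tubeL [0.5245 0.472  0.12  ]
```

View pics/c1.png

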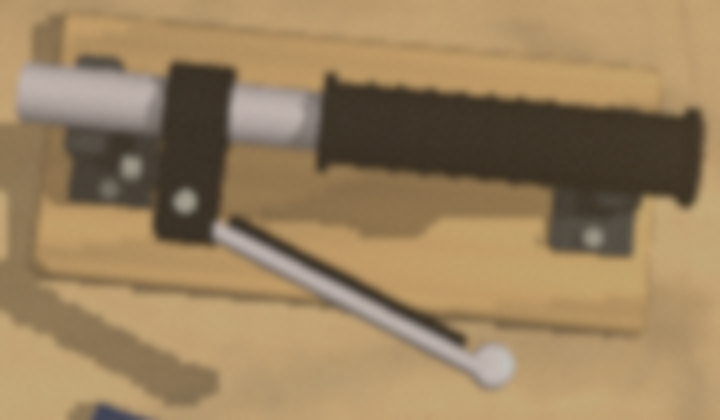

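```bash
python3 -m creep '[[[0,0,0],[-12,-7,0],0],[[0,0,0],[-22,-12,0],0],[[0,0,3],[-25,-14,0],0],[[0,0,0],[-25,-14,0],0],[[0,0,0],[-25,-15,0],0],[[0,0,0],[-25,-15,0],0],[[0,0,0],[-25,-14,0],0],[[0,0,0],[-20,-12,0],0],[[0,0,0],[-12,-7,0],0],[[0,0,7],[0,0,0],0],[[0,0,7],[0,0,0],0],[[0,0,7],[0,0,0],0]]'
python3 -m creep '[[[0,0,7],[0,0,0],0],[[0,0,7],[0,0,0],0],[[0,0,7],[0,0,0],0],[[0,0,7],[0,0,0],0],[[0,0,7],[0,0,0],0],[[0,0,7],[0,0,0],0],[[0,0,7],[0,0,0],0],[[0,0,7],[0,0,0],0],[[0,0,7],[0,0,0],0],[[0,0,4],[0,0,0],0],[[0,0,0],[0,0,0],0],[[0,0,0],[0,0,0],0]]'
python3 - <<'E'
from bench import *
from scipy.spatial.transform import Rotation as R
import numpy as np
s=read_state();q=s["ee_rot"];m=R.from_quat([*q[1:],q[0]]).as_matrix()
print(s["tool_pos"],m.round(3),np.arctan2(m[1,1],m[0,1]),s["force"],s["gripper_width"])
T=np.array([.3969,.3474,.104]);print("tool shift mm",(m.T@(T-s["tool_pos"])*1000).round(1),"turn z deg",np.degrees(np.arctan2(m[1,1],m[0,1])+.485))
E
```

```text
t: 1.1
tool_pos: [0.3861, 0.3446, 0.2311]
ee_rot: [0.0, 0.434, 0.901, -0.0]
force: [0.4, 0.4, 0.2]
gripper_width: -0.002
grip_force: 0.0
t: 2.1
tool_pos: [0.3858, 0.3453, 0.2311]
ee_rot: [0.0, 0.857, 0.516, -0.0]
force: [-1.3, -0.3, 1.5]
gripper_width: 0.002
grip_force: 0.0
[0.3857582  0.34527878 0.23106857] [[ 0.467  0.884 -0.   ]
 [ 0.884 -0.467 -0.   ]
 [-0.     0.    -1.   ]] -0.48630832120886214 [-1.33430521 -0.30612379  1.45086039] 0.0023714679008789725
tool shift mm [  7.1   8.9 127.1] turn z deg -0.07496128351525513
```

```bash
python3 -m creep '[[[0,0,0],[3,0,10],0],[[0,0,0],[4,0,18],0],[[0,0,0],[0,0,20],0],[[0,0,0],[0,0,20],0],[[0,0,0],[0,0,20],0],[[0,0,0],[0,0,19],0],[[0,0,0],[0,0,12],0],[[0,0,0],[0,0,8],0],[[0,0,0],[0,0,0],0],[[0,0,0],[0,0,0],0]]'
python3 - <<'E'
from bench import *
import cv2,numpy as np
a=snapshot("top")["img"][200:380,220:440,::-1];b=snapshot("side")["img"][160:340,160:380,::-1]
cv2.imwrite("pics/p1.png",cv2.resize(np.hstack([a,b]),(800,327),interpolation=2))
s=read_state();print(s["tool_pos"],s["force"])
E
```

```text
t: 2.93
tool_pos: [0.389, 0.3521, 0.1044]
ee_rot: [-0.0, 0.857, 0.515, -0.0]
force: [0.1, -0.1, 0.3]
gripper_width: 0.002
grip_force: 0.0
[0.38952378 0.3525416  0.10572859] [ 0.1627101  -0.39029918  0.85071297]
```

View pics/p1.png

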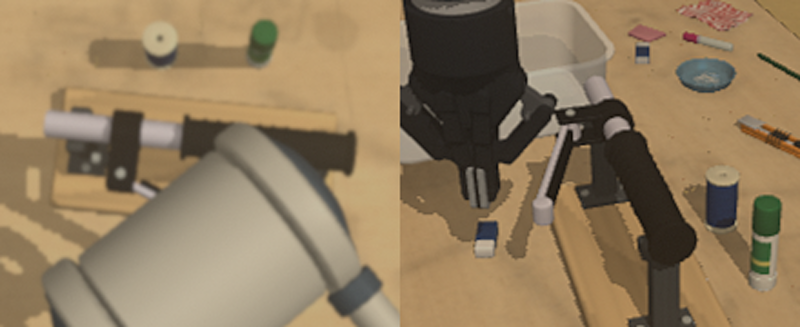

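The fingers are beside the lever on its outer side, about 34 mm off, and the knuckles sit above bar height. Now I'll approach to contact.

```bash
python3 -m creep '[[[0,0,0],[0,4,0],0],[[0,0,0],[0,6,0],0],[[0,0,0],[0,7,0],0],[[0,0,0],[0,6,0],0],[[0,0,0],[0,3,0],0],[[0,0,0],[0,2,0],0],[[0,0,0],[0,0,0],0],[[0,0,0],[0,0,0],0]]'
for i in 1 ; do python3 -m creep '[[[0,0,0],[0,1,0],0],[[0,0,0],[0,1,0],0],[[0,0,0],[0,1,0],0],[[0,0,0],[0,0,0],0],[[0,0,0],[0,0,0],0]]'; python3 -m creep '[[[0,0,0],[0,1,0],0],[[0,0,0],[0,1,0],0],[[0,0,0],[0,1,0],0],[[0,0,0],[0,0,0],0],[[0,0,0],[0,0,0],0]]'; done
```

```text
t: 3.7
tool_pos: [0.4137, 0.3389, 0.1042]
ee_rot: [-0.0, 0.857, 0.515, -0.0]
force: [-0.2, -0.6, -0.5]
gripper_width: -0.0
grip_force: 0.0
t: 4.12
tool_pos: [0.4163, 0.3376, 0.1043]
ee_rot: [-0.0, 0.857, 0.515, 0.0]
force: [0.3, -0.2, -0.2]
gripper_width: 0.001
grip_force: 0.0
t: 4.53
tool_pos: [0.419, 0.3362, 0.1043]
ee_rot: [-0.0, 0.857, 0.515, -0.0]
force: [0.4, 0.1, 0.1]
gripper_width: -0.001
grip_force: 0.2
```

```bash
python3 -m creep '[[[0,0,0],[0,1,0],0],[[0,0,0],[0,1,0],0],[[0,0,0],[0,1,0],0],[[0,0,0],[0,0,0],0],[[0,0,0],[0,0,0],0]]'; python3 -m creep '[[[0,0,-1.72],[-0.6,2.85,0],0],[[0,0,-1.72],[-0.6,2.85,0],0],[[0,0,-1.72],[-0.6,2.85,0],0],[[0,0,-1.72],[-0.6,2.85,0],0],[[0,0,-1.72],[-0.6,2.85,0],0],[[0,0,0],[0,0,0],0],[[0,0,0],[0,0,0],0]]'
```

```text
t: 4.95
tool_pos: [0.4215, 0.3347, 0.1043]
ee_rot: [-0.0, 0.857, 0.515, -0.0]
force: [-2.4, 0.5, 1.5]
gripper_width: -0.005
grip_force: 1.2
t: 5.53
tool_pos: [0.4331, 0.3267, 0.1043]
ee_rot: [-0.0, 0.816, 0.578, 0.0]
force: [-3.0, 3.5, -0.1]
gripper_width: 0.002
grip_force: 1.8
```

```bash
python3 -m creep '[[[0,0,-1.72],[-0.6,2.85,0],0],[[0,0,-1.72],[-0.6,2.85,0],0],[[0,0,-1.72],[-0.6,2.85,0],0],[[0,0,0],[0,0,0],0],[[0,0,0],[0,0,0],0]]'; python3 -m creep '[[[0,0,-1.2],[-0.4,1,0],0],[[0,0,-1.2],[-0.4,1,0],0],[[0,0,0],[0,0,0],0],[[0,0,0],[0,0,0],0]]';  python3 -m creep '[[[0,0,-1.1],[-0.4,1,0],0],[[0,0,0],[0,0,0],0],[[0,0,0],[0,0,0],0]]'
```

```text
t: 5.95
tool_pos: [0.4405, 0.3223, 0.1042]
ee_rot: [-0.001, 0.789, 0.614, -0.0]
force: [-3.9, 3.2, 0.4]
gripper_width: 0.005
grip_force: 2.2
t: 6.28
tool_pos: [0.4421, 0.3212, 0.1042]
ee_rot: [-0.001, 0.776, 0.63, -0.0]
force: [-3.7, 4.7, -0.2]
gripper_width: 0.003
grip_force: 2.2
t: 6.53
tool_pos: [0.443, 0.3206, 0.1042]
ee_rot: [-0.001, 0.77, 0.638, -0.0]
force: [-3.9, 3.8, 0.2]
gripper_width: 0.005
grip_force: 2.2
```

```bash
python3 -m creep '[[[0,0,0],[0,1,0],0],[[0,0,0],[0,0,0],0],[[0,0,0],[0,0,0],0]]'; python3 -m creep '[[[0,0,0],[0,1,0],0],[[0,0,0],[0,0,0],0],[[0,0,0],[0,0,0],0]]'
```

```text
t: 6.78
tool_pos: [0.4439, 0.3203, 0.1042]
ee_rot: [-0.001, 0.77, 0.638, -0.0]
force: [-3.1, 3.4, 0.9]
gripper_width: 0.003
grip_force: 2.4
t: 7.03
tool_pos: [0.4442, 0.3203, 0.1042]
ee_rot: [-0.001, 0.77, 0.638, -0.001]
force: [-6.5, 3.8, 1.4]
gripper_width: -0.002
grip_force: 3.8
```

```bash
python3 -m creep '[[[0,0,0],[0,1,0],0],[[0,0,0],[0,0,0],0],[[0,0,0],[0,0,0],0],[[0,0,0],[0,0,0],0],[[0,0,0],[0,0,0],0],[[0,0,0],[0,0,0],0]]'
python3 - <<'E'
from bench import *
import cv2,numpy as np
a=snapshot("top")["img"][200:380,220:440,::-1];b=snapshot("side")["img"][160:340,160:380,::-1]
cv2.imwrite("pics/p2.png",cv2.resize(np.hstack([a,b]),(800,327),interpolation=2))
F=[]
s=read_state();print(s["t"],s["tool_pos"],s["force"])
E
```

```text
t: 7.53
tool_pos: [0.4444, 0.3202, 0.1042]
ee_rot: [-0.002, 0.77, 0.638, -0.001]
force: [-10.0, 3.7, 3.0]
gripper_width: 0.002
grip_force: 5.4
7.6333 [0.44435811 0.32025617 0.10419523] [-10.62586806   3.68913991   2.80557232]
```

View pics/p2.png

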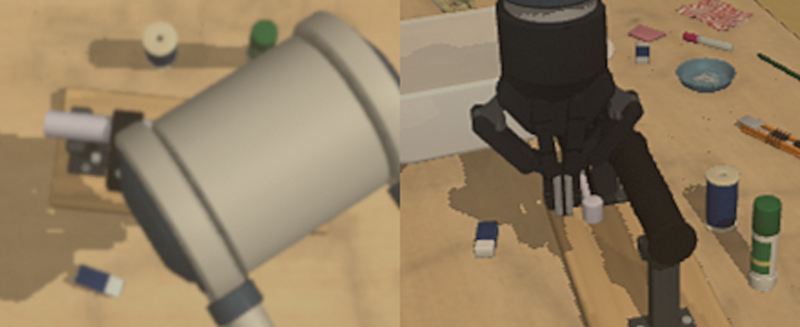

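```bash
python3 - <<'E'
from h import *
T=np.array([.4444,.3202,.1042]);y=np.array([.982,-.186,0])
print("tip",pj("side",T))
for o in(.03,.045,.06,.07):
  print(o,[(round(z,3),pj("side",T+y*o+[0,0,z-.1042]).round(0).tolist()) for z in(.14,.16,.18,.2)])
E
python3 -m creep '[[[0,0,0],[0,0,0],0],[[0,0,0],[0,0,0],0],[[0,0,0],[0,0,0],0],[[0,0,0],[0,0,0],0],[[0,0,0],[0,0,0],0],[[0,0,0],[0,0,0],0]]'
```

```text
tip [249.68787252 276.44164093]
0.03 [(0.14, [270.0, 253.0]), (0.16, [270.0, 241.0]), (0.18, [269.0, 228.0]), (0.2, [269.0, 215.0])]
0.045 [(0.14, [281.0, 252.0]), (0.16, [280.0, 239.0]), (0.18, [280.0, 227.0]), (0.2, [280.0, 214.0])]
0.06 [(0.14, [291.0, 250.0]), (0.16, [291.0, 238.0]), (0.18, [291.0, 226.0]), (0.2, [291.0, 213.0])]
0.07 [(0.14, [298.0, 250.0]), (0.16, [298.0, 238.0]), (0.18, [298.0, 225.0]), (0.2, [298.0, 212.0])]
t: 8.13
tool_pos: [0.4444, 0.3202, 0.1042]
ee_rot: [-0.002, 0.77, 0.638, -0.001]
force: [-10.2, 4.3, 2.7]
gripper_width: 0.0
grip_force: 5.4
```

```bash
python3 -m creep '[[[0,0,0],[0,0,0],0],[[0,0,0],[0,0,0],0],[[0,0,0],[0,-3,0],0],[[0,0,1.72],[0.6,-2.85,0],0],[[0,0,1.72],[0.6,-2.85,0],0],[[0,0,1.72],[0.6,-2.85,0],0],[[0,0,1.72],[0.6,-2.85,0],0],[[0,0,1.72],[0.6,-2.85,0],0],[[0,0,1.72],[0.6,-2.85,0],0],[[0,0,1.72],[0.6,-2.85,0],0],[[0,0,1.72],[0.6,-2.85,0],0],[[0,0,1.72],[0.6,-2.85,0],0]]'
python3 -m creep '[[[0,0,1.78],[0.6,-2.85,0],0],[[0,0,0],[0,-4,0],0],[[0,0,0],[0,-5,0],0],[[0,0,0],[0,-5,0],0],[[0,0,0],[0,-4,0],0],[[0,0,0],[0,0,0],0],[[0,0,0],[0,0,0],0],[[0,0,0],[0,0,0],0],[[0,0,0],[0,0,0],0]]'
python3 - <<'E'
from bench import *
import cv2,numpy as np
a=snapshot("top")["img"][200:380,220:440,::-1];b=snapshot("side")["img"][160:340,160:380,::-1]
cv2.imwrite("pics/p3.png",cv2.resize(np.hstack([a,b]),(800,327),interpolation=2))
s=read_state();print(s["t"],s["tool_pos"],s["force"])
E
```

```text
t: 9.13
tool_pos: [0.4208, 0.333, 0.1043]
ee_rot: [0.0, 0.85, 0.527, 0.0]
force: [-1.8, 2.2, -0.1]
gripper_width: -0.005
grip_force: 1.0
t: 9.88
tool_pos: [0.4028, 0.3429, 0.1042]
ee_rot: [0.0, 0.857, 0.515, -0.0]
force: [0.0, -0.2, -0.8]
gripper_width: -0.001
grip_force: 0.0
9.9833 [0.40277566 0.34293978 0.10424146] [-0.05018547 -0.44439124  0.52230479]
```

View pics/p3.png

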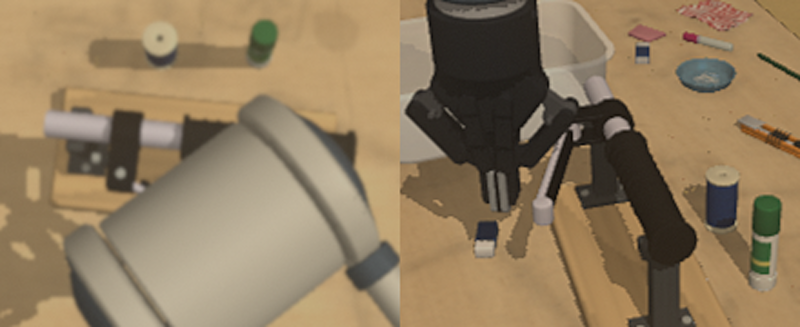

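The lever is back at its rest position, with its ball end at the same pixel as before (543,210). Now the second press.

```bash
python3 -m creep '[[[0,0,0],[0,3,0],0],[[0,0,0],[0,4,0],0],[[0,0,0],[0,4,0],0],[[0,0,0],[0,3,0],0],[[0,0,0],[0,2,0],0],[[0,0,0],[0,2,0],0],[[0,0,0],[0,1,0],0],[[0,0,-1.72],[-0.6,2.85,0],0],[[0,0,-1.72],[-0.6,2.85,0],0],[[0,0,-1.72],[-0.6,2.85,0],0],[[0,0,-1.72],[-0.6,2.85,0],0],[[0,0,-1.72],[-0.6,2.85,0],0]]'
python3 -m creep '[[[0,0,-1.72],[-0.6,2.85,0],0],[[0,0,-1.72],[-0.6,2.85,0],0],[[0,0,-1.72],[-0.6,2.85,0],0],[[0,0,-1.2],[-0.4,1,0],0],[[0,0,-1.2],[-0.4,1,0],0],[[0,0,-1.1],[-0.4,1,0],0],[[0,0,0],[0,0,0],0],[[0,0,0],[0,0,0],0],[[0,0,0],[0,0,0],0]]'
```

```text
t: 10.98
tool_pos: [0.4305, 0.3261, 0.1042]
ee_rot: [-0.001, 0.815, 0.579, -0.0]
force: [-2.5, 3.6, -0.2]
gripper_width: -0.005
grip_force: 1.8
t: 11.73
tool_pos: [0.4408, 0.32, 0.1042]
ee_rot: [-0.001, 0.77, 0.638, -0.0]
force: [-3.3, 3.9, 0.3]
gripper_width: -0.002
grip_force: 2.0
```

```bash
python3 -m creep '[[[0,0,0],[0,1,0],0],[[0,0,0],[0,1,0],0],[[0,0,0],[0,1,0],0],[[0,0,0],[0,0.5,0],0],[[0,0,0],[0,0,0],0],[[0,0,0],[0,0,0],0]]'; python3 -m creep '[[[0,0,0],[0,1,0],0],[[0,0,0],[0,0.7,0],0],[[0,0,0],[0,0,0],0],[[0,0,0],[0,0,0],0],[[0,0,0],[0,0,0],0]]'
```

```text
t: 12.23
tool_pos: [0.4439, 0.3192, 0.1042]
ee_rot: [-0.001, 0.77, 0.638, -0.001]
force: [-5.0, 3.2, 1.3]
gripper_width: 0.001
grip_force: 2.8
t: 12.65
tool_pos: [0.4442, 0.3192, 0.1042]
ee_rot: [-0.002, 0.77, 0.638, -0.002]
force: [-10.7, 2.5, 2.1]
gripper_width: 0.002
grip_force: 5.5
```

Same position and force (about 11 N) as the first press, so the lever is at its stop. I'll hold for about a second, then hand in.

```bash
python3 -m creep '[[[0,0,0],[0,0,0],0],[[0,0,0],[0,0,0],0],[[0,0,0],[0,0,0],0],[[0,0,0],[0,0,0],0],[[0,0,0],[0,0,0],0],[[0,0,0],[0,0,0],0],[[0,0,0],[0,0,0],0],[[0,0,0],[0,0,0],0],[[0,0,0],[0,0,0],0],[[0,0,0],[0,0,0],0]]'; python3 -c "
from bench import *
print(close_job())"
```

```text
t: 13.48
tool_pos: [0.4442, 0.3191, 0.1042]
ee_rot: [-0.002, 0.77, 0.638, -0.002]
force: [-10.5, 3.4, 2.5]
gripper_width: -0.003
grip_force: 5.5
the job is handed in; nothing more can be done
None
```

I pressed the brake lever to its stop and held it there for just over a second, let it spring fully back out, then pressed it to the stop again; I handed the job in at 13.5 s with the lever still held there at about 11 N.

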